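Move a lift-off guard door to the loaded test cell

TASK

The circuit board now sits in the blue test cell, so move the yellow guard door there: squeeze the two finger plates to draw its sprung hinge pin out of the grey cell's eye, lift the door off, and hang it on the blue cell the same way, stub fully home in the open hook and the pin sprung fully out into the eye. The blue cell's hinge rail may be clamped some way forward or back in its slots, so feel for the hook and seat the door gently without forcing it, then let go and leave the board and the other things where they are.

Things in the scene. Friction and masses are not known exactly. Their poses are not given: they have to be found in the camera images.
- door: Yellow guard door, 0.16 to 0.26 kg, hung at first on the grey cell. Origin: middle of its hinge axis; y along the axis towards the stub (robot's left), x towards the cell's back, z up. Panel 4 thick, 120 wide, reaching 100 below the axis. Barrel of radius 6 along the axis, ends at y = +66 and -66. When drawn, the pinch is over the door's middle and it hangs plumb.
- black_plate (a point): Middle of the outer (+y) face of the black upright finger plate fixed to the door, 30 above the axis. Both plates are 24 wide (x), 6 thick (y), and reach 40 above the axis. Pinch the two outer faces together along y from above; keep the fingertips 9 mm or more above the axis, as the barrel lies under them.
- red_plate (a point): Middle of the outer (-y) face of the red finger plate on the sprung pin, 30 above the axis: 60 from the black plate's outer face with the pin out, 43 with it drawn (then both are 21.5 from the door's middle).
- door_pin (a joint): Travel of the sprung pin in the door, m: 0 = fully out, 0.017 = fully drawn (tip inside the barrel). A spring pushes it out with 3.6 N at 0 and 8.7 N at 0.017; a grip of 15 to 25 N holds it drawn and carries the door.
- stub_tip (a point): End of the fixed square steel stub, 8 x 8 (flat underside 4 below the axis), on the hinge axis, at y = +83 in the door's frame.
- pin_tip (a point): Round end of the sprung pin, diameter 8, on the hinge axis: y = -82 in the door's frame with the pin out, -65 drawn.
- cell_a: Grey test cell, empty, fixed: sheet-metal box 110 (x) by 190 (y) by 115 high, open at the front (-x). Origin: centre of its underside; x to its back, z up. An aluminium hinge rail on its top carries two brackets in front of the box, a hook at +y and an eye at -y, 10 thick, inner faces at y = +70 and -70 (4 of play each way for the hung door).
- seat_a (a point): Middle of the hung door's hinge axis on the grey cell, at x = -82, z = +135 in the cell's frame. With the pin drawn the door lifts straight up; 20 mm clears the hook.
- hook_a (a point): Grey cell's open-topped hook, on the hinge axis: slot 10 wide (x), floor 4 below the axis; front lip, 8 thick (x), up to 3 above the axis; rear horn, 8 thick, up to 16 above the axis, its front face 5 behind the axis.
- eye_a (a point): Grey cell's closed square eye for the sprung pin, on the hinge axis: 11 wide (x), from 5 below to 6 above the axis; bracket top 12 above the axis.
- cell_b: Blue test cell with the circuit board in it, fixed; same build, sizes and frame as the grey cell, but its hinge rail (hook and eye together) is clamped anywhere along its slots: the hinge axis lies somewhere from x = -98 to x = -66 in the cell's frame, z = +135. That place is not measured and must be felt; the rail does not move when touched.
- seat_b (a point): Start point for feeling, at x = -102, y = 0, z = +135 in the blue cell's frame: the middle of the hung door's hinge axis has this y and z but lies 4 to 36 mm further back (cell +x).
- hook_b (a point): At seat height in front of the blue cell's hook, which is shaped as the grey one and lies 4 to 36 mm further back (cell +x). A stub carried about 11 above its seat passes over the front lip and meets the tall rear horn, which tells where the slot is.
- eye_b (a point): At seat height in front of the blue cell's eye, shaped as the grey one, 4 to 36 mm further back (cell +x), by the same amount as the hook.
- board: Green circuit board, 102 x 96 x 10, lying in the blue cell; origin centre of underside.
- meter: Grey multimeter, 132 x 68 x 38, at the right; origin centre of underside.
- spool: Reel of solder wire, 56 x 56 x 44, right rear; origin centre of underside.
- cleaner: Black round tip cleaner, 65 x 65 x 41, right; origin centre of underside.
- driver: Red-handled screwdriver, 161 long, lying at the front; origin centre of underside.
- nippers: Blue-handled nippers, 142 long, lying at the front right; origin centre of underside.
- case: Black case, 72 x 49 x 25, front left; origin centre of underside.

How it is judged:
On the way, in this order (a step that is already met when the one before it is completed fails the run):
1. the door is lifted off the grey cell, its axis 30 mm or more above where it hung (z of door in the frame of cell_a above 0.165 m and contact force between the fingers and door above 1 N), for 0.1 s.
2. the stub is down in the blue cell's hook (z of stub_tip in the frame of cell_b between 0.13 and 0.1385 m and x of stub_tip in the frame of cell_b between -0.102 and -0.062 m and y of stub_tip in the frame of cell_b between 0.072 and 0.096 m), for 0.1 s.
At the end, for the whole second after the job is handed in: The door hangs on the blue cell, let go and at rest (under 0.02 m/s), upright within 0.12 rad; stub in the hook within about 3 mm of its seated height and pin in the eye within about 4 mm, within the reach of the rail's clamping range; the sprung pin fully out (within 2 mm), reaching into the eye (z of stub_tip in the frame of cell_b between 0.132 and 0.1375 m and z of pin_tip in the frame of cell_b between 0.131 and 0.1385 m and x of stub_tip in the frame of cell_b between -0.102 and -0.062 m and x of pin_tip in the frame of cell_b between -0.102 and -0.062 m and y of stub_tip in the frame of cell_b between 0.076 and 0.09 m and y of pin_tip in the frame of cell_b between -0.089 and -0.074 m and value of joint door_pin below 0.002 m and angle between door's own z axis and vertical below 0.12 rad and linear speed of door below 0.02 m/s); the robot touches nothing.
It fails at once if the door is pressed against the blue cell or its hinge with more than 20 N (contact force between door and cell_b above 20 N).
It fails at once if the door is forced against the grey cell or its hinge with more than 20 N (contact force between door and cell_a above 20 N).
It fails at once if another thing is moved by more than 20 mm (distance of any of board, meter, spool, cleaner, driver, nippers, case from where it was at the start of the episode above 0.02 m).
It also fails if it takes over 53 s, if anything falls off the work surface, if the arm or the gripper's body presses on something with over 40 N, if the wrist force passes 120 N, or if a joint passes its speed limit or range.

ROBOT

A 6-joint arm with a two-finger parallel gripper is mounted at the origin on a cart in front of the work surface, level with it; the furniture and walls round the work are solid. World frame = base frame: x ahead of the robot, y to its left, z up, the work surface at z = 0. Lengths are in m, angles in rad, forces in N, time in s.
With the tool pointing down it reaches from about 0.225 to 0.875 m from the base axis. Payload 3.4 kg.
Tool frame: the origin (TCP) lies at the very end of the fingers, on their centre line; the grasp point (between the pads) lies 19 mm behind it; z points along the fingers, y is the line along which they close (so a half turn about z gives the same grasp; the last joint's range is limited). The gripper opens to 85 mm and grips with 20 to 120 N. Pads are 22 mm wide; open, the fingers measure 114 mm over their backs; the gripper's body (76 mm by 85 mm) begins 54 mm behind the grasp point. The pads swing forward as they close: fully open they stand 13 mm farther back than shut.
Start: joints at [1.069, 0.276, 1.505, -0, 1.361, -0.121], TCP at [0.214, 0.534, 0.231] pointing down, gripper open.
Joint ranges: [-2.89, 2.89], [-0.75, 2.08], [0.22, 2.7], [-1.18, 4.32], [0.11, 2.71], [-2.7, 2.7]. Speed limits (rad/s): [2.57, 2.57, 3.14, 3.14, 3.14, 3.14].

INTERFACE

Orientations are given as a unit quaternion [x, y, z, w].
In Python, from plant import read_state, snapshot, camera_model, ticket gives the robot as it stands.
- The arm moves only by the shell command python3 -m inch 'ROWS'. ROWS is JSON, a list of rows, each an object of numbers: "x", "y", "z": the shift along the tool's x, y, z in cm; "rx", "ry", "rz": the turn, a rotation vector about the tool's x, y, z in rad; "grip": the closure, from 0 (fully open) to 1 (shut). A call has 1 to 12 rows; each row shifts and turns the commanded pose from where the row before left it, along the tool's axes as they then stand; what a row does not reach is not made up. A row lasts 1/8 s, in which the tool goes at most 62.5 mm and 10.7 degrees, less where a joint would pass 70% of its speed; a pose out of reach is approached as far as the arm can. A call with a gripper value outside its range is refused whole. The fingers move at their own pace and stop on an object; the grip force is fixed at half the most. Time passes only in rows, so rows that do not move let the fingers close. It gives the time, the measured TCP pose, the force, the opening and the grip force at its end, in the units of the state.
- read_state(): the state, without advancing time (a new reading comes with each control period).
- snapshot(name): name is "side" or "top" or "wrist"; returns (picture, depth): 384x512x3 uint8, red, green, blue; 384x512 float32, m along the optical axis (not along the pixel's ray), 0 where there is no reading.
- camera_model(name): a dict with "intrinsics" (3x3 intrinsics, pixels), "distortion" ([k1, k2, p1, p2, k3] as OpenCV has them; the pictures are not rectified), "camera_from_world" (4x4, takes a point from world to camera coordinates). Camera axes: x right, y down, z forward; pixel columns grow to the right and rows downward; lengths in m; the calibration is good to about 2 mm. A picture is of the moment at which its call begins: read the wrist's pose just before it. camera_model takes no time and is no camera call; for the wrist camera it gives the pose at the moment of the call.
- ticket.job_done(): hands the job in; it is judged then, once.
The state is a dict: "time_s": time; "joint_positions": joint angles; "qd": joint speeds; "joint_efforts": joint torques, N m; "position": TCP position; "tcp_rot": TCP orientation; "ft_force": force on the tool from outside, world axes, zero at the start; "ft_torque": the same for the moment, N m; "finger_gap": finger opening in m; "grasp_force": force on a finger pad.
Only numpy, scipy, OpenCV 4.12 (cv2) and the standard library are available. Lean on these libraries where they do the work, as an engineer would, in place of code of your own. Each camera call takes 0.05 s, during which the arm holds its last target. There are 200 camera calls.

## Working session

There is one attempt and no reset: what is moved stays moved. The work goes in short steps, Python scripts to look and compute and a shell command to move; the robot and the scene stay as the last step left them, time stands still between calls to the robot, and variables do not carry over. Pictures are saved under pics/ and viewed, at most 10 in all, crops included, and the job is handed in when it is done.

```bash
ls; mkdir -p pics; cat > h.py <<'E'
import numpy as np, cv2
from plant import read_state, snapshot, camera_model, ticket
def save(name,tag):
    m=camera_model(name); p,d=snapshot(name)
    cv2.imwrite(f'pics/{tag}.png',p[:,:,::-1]); np.savez(f'{tag}.npz',d=d,p=p,K=m['intrinsics'],D=m['distortion'],T=m['camera_from_world'])
def pt(tag,u,v,z=None):
    f=np.load(f'{tag}.npz'); K=np.array(f['K'],float);D=np.array(f['D'],float);T=f['T']
    n=cv2.undistortPoints(np.array([[[u,v]]],float),K,D)[0,0]; R=T[:3,:3];t=T[:3,3]
    r=R.T@np.array([n[0],n[1],1.]); c=-R.T@t
    s=f['d'][int(round(v)),int(round(u))] if z is None else (z-c[2])/r[2]
    return c+s*r
E
python3 - <<'E'
from h import *
s=read_state(); print({k:np.round(v,3).tolist() for k,v in s.items()})
for n in('side','top','wrist'): save(n,n+'0')
E
```

```text
pics
{'time_s': 0.0, 'joint_positions': [1.069, 0.277, 1.506, 0.0, 1.361, -0.121], 'qd': [-0.0, -0.0, -0.001, -0.001, -0.001, 0.002], 'joint_efforts': [0.001, -41.676, -24.58, -0.0, 0.011, -0.0], 'position': [0.213, 0.533, 0.23], 'tcp_rot': [0.189, 0.982, -0.001, -0.0], 'ft_force': [-0.704, 0.411, -0.469], 'ft_torque': [0.014, -0.056, 0.009], 'grasp_force': 0.0, 'finger_gap': 0.085}
```

View pics/top0.png

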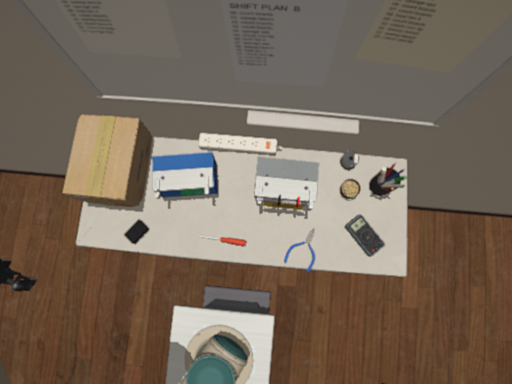

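View pics/side0.png

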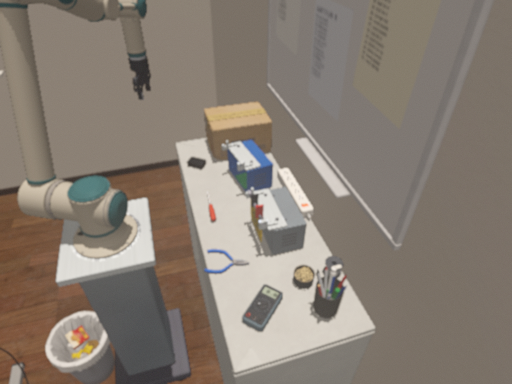

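```bash
python3 - <<'E'
from h import *
p=cv2.imread('pics/top0.png')
a=p[145:217,145:225];b=p[150:222,245:325]
cv2.imwrite('pics/crop1.png',np.hstack([cv2.resize(x,(400,360),interpolation=cv2.INTER_CUBIC) for x in(a,b)]))
for n in((155,157),(214,155),(258,160),(318,160),(250,205)): print(n,pt('top0',*n).round(3))
E
```

```text
(155, 157) [0.596 0.252 0.117]
(214, 155) [ 0.655  0.088 -0.001]
(258, 160) [ 0.614 -0.067  0.118]
(318, 160) [ 0.67  -0.269 -0.002]
(250, 205) [ 0.493 -0.052  0.   ]
```

View pics/crop1.png

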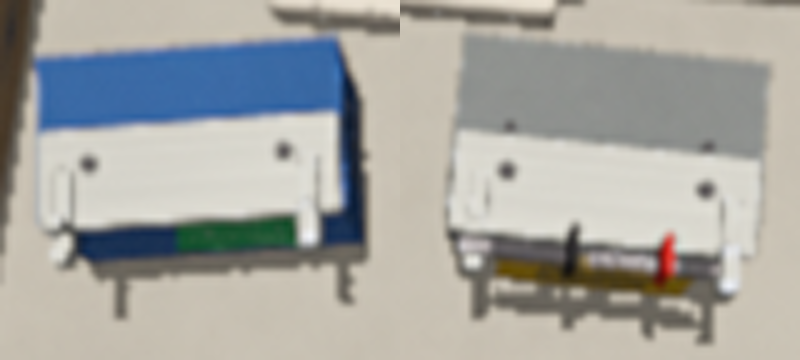

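```bash
cat >> h.py <<'E'
def cell(L,R):
    "frame from back-top corners (+y corner L, -y corner R)"
    y=(L-R)[:2]; w=np.linalg.norm(y); y=y/w; x=np.array([y[1],-y[0]]); o=(L+R)[:2]/2-0.055*x
    return o,np.arctan2(x[1],x[0]),w
def T(o,a,p): c,s=np.cos(a),np.sin(a); return o+np.array([[c,-s],[s,c]])@np.array(p)
E
python3 - <<'E'
from h import *
for n,L,R in(('b',(152.4,157.6),(212.2,152.8)),('a',(257.6,157.2),(319,163.2))):
    o,a,w=cell(pt('top0',*L,.115),pt('top0',*R,.115)); print(n,o,a,w,'seat',T(o,a,(-.082 if n=='a' else -.102,0)))
# cloud method
f=np.load('top0.npz'); V,U=np.mgrid[140:225,140:330]
for n,(u0,u1) in dict(b=(145,225),a=(245,330)).items():
    P=np.array([pt('top0',u,v) for v in range(140,222) for u in range(u0,u1)])
    Q=P[(P[:,2]>.105)&(P[:,2]<.15)]
    print(n,len(Q),np.median(Q[:,2]),cv2.minAreaRect(Q[:,:2].astype(np.float32)*1000))
    B=P[(P[:,2]>.105)&(P[:,2]<.122)]; print(len(B),cv2.minAreaRect(B[:,:2].astype(np.float32)*1000))
for n,u,v in(('black',245+172/5,150+232/5),('red',245+268/5,150+240/5)): print(n,pt('top0',u,v,.175),pt('top0',u,v))
E
```

```text
b [0.5555973  0.15924629] 0.16995482500009992 0.18718672825910448 seat [0.45506687 0.14199423]
a [ 0.56825373 -0.15902198] -0.008739311555690283 0.1895485011355115 seat [ 0.48625686 -0.15830537]
b 2227 0.11955078238112327 ((548.0025634765625, 159.6824951171875), (139.5293426513672, 189.5130615234375), 9.268277168273926)
1517 ((548.094970703125, 159.69757080078125), (139.34193420410156, 189.5130615234375), 9.268277168273926)
a 2701 0.11908779894881727 ((553.2362670898438, -157.90478515625), (191.30433654785156, 151.67312622070312), 89.46592712402344)
1859 ((553.50634765625, -157.89453125), (191.3050079345703, 151.1183319091797), 89.4466323852539)
black [ 0.49572959 -0.1380048   0.175     ] [ 0.49572502 -0.13800369  0.17502275]
red [ 0.49607923 -0.192455    0.175     ] [ 0.49665507 -0.19275298  0.17214089]
```

View pics/wrist0.png

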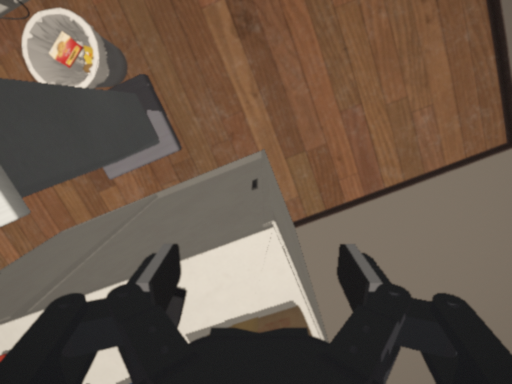

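```bash
python3 -m inch '[{"rz":-0.124},{"rz":-0.124},{"rz":-0.124}]'; python3 -m inch '[{"x":-2.3,"y":-5.7},{"x":-2.3,"y":-5.7},{"x":-2.3,"y":-5.7},{"x":-2.3,"y":-5.7},{"x":-2.3,"y":-5.7},{"x":-2.3,"y":-5.7},{"x":-2.3,"y":-5.7},{"x":-2.3,"y":-5.7},{"x":-2.3,"y":-5.7},{"x":-2.3,"y":-5.7},{"x":-2.3,"y":-5.7},{"x":-2.3,"y":-5.7}]';python3 -m inch '[{"z":0},{"z":0},{"z":0}]'; python3 -c "
from h import *
save('wrist','w1')
print(read_state()['position'],read_state()['tcp_rot'])"
```

```text
[0.21356547 0.53353516 0.23076005] [ 1.89243604e-01  9.81930010e-01 -5.36690153e-04 -1.63886949e-04]invalid input at $[0]: expected keys x, y, z, rx, ry, rz, grip
invalid input at $[0]: expected keys x, y, z, rx, ry, rz, grip
invalid input at $[0]: expected keys x, y, z, rx, ry, rz, grip
```

View pics/w1.png

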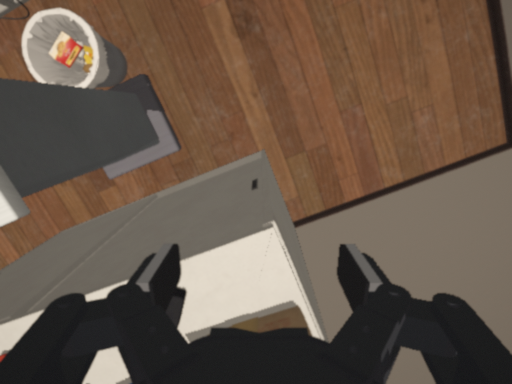

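The rows need every key; the arm didn't move, so this picture is the same as the first wrist view.

```bash
python3 -m inch '[{"x":0,"y":0,"z":0,"rx":0,"ry":0,"rz":-0.124,"grip":0},{"x":0,"y":0,"z":0,"rx":0,"ry":0,"rz":-0.124,"grip":0},{"x":0,"y":0,"z":0,"rx":0,"ry":0,"rz":-0.124,"grip":0}]'; python3 -m inch '[{"x":-2.3,"y":-5.7,"z":0,"rx":0,"ry":0,"rz":0,"grip":0},{"x":-2.3,"y":-5.7,"z":0,"rx":0,"ry":0,"rz":0,"grip":0},{"x":-2.3,"y":-5.7,"z":0,"rx":0,"ry":0,"rz":0,"grip":0},{"x":-2.3,"y":-5.7,"z":0,"rx":0,"ry":0,"rz":0,"grip":0},{"x":-2.3,"y":-5.7,"z":0,"rx":0,"ry":0,"rz":0,"grip":0},{"x":-2.3,"y":-5.7,"z":0,"rx":0,"ry":0,"rz":0,"grip":0},{"x":-2.3,"y":-5.7,"z":0,"rx":0,"ry":0,"rz":0,"grip":0},{"x":-2.3,"y":-5.7,"z":0,"rx":0,"ry":0,"rz":0,"grip":0},{"x":-2.3,"y":-5.7,"z":0,"rx":0,"ry":0,"rz":0,"grip":0},{"x":-2.3,"y":-5.7,"z":0,"rx":0,"ry":0,"rz":0,"grip":0},{"x":-2.3,"y":-5.7,"z":0,"rx":0,"ry":0,"rz":0,"grip":0},{"x":-2.3,"y":-5.7,"z":0,"rx":0,"ry":0,"rz":0,"grip":0}]';python3 -m inch '[{"x":0,"y":0,"z":0,"rx":0,"ry":0,"rz":0,"grip":0},{"x":0,"y":0,"z":0,"rx":0,"ry":0,"rz":0,"grip":0}]'; python3 -c "
from h import *
save('wrist','w2')
print(read_state()['position'],read_state()['tcp_rot'])"
```

```text
time_s: 0.57
position: [0.2136, 0.5337, 0.2311]
tcp_rot: [0.002, 1.0, -0.0, -0.0]
ft_force: [0.9, -0.1, -0.5]
finger_gap: 0.0854
grasp_force: 0.0
time_s: 2.08
position: [0.4841, -0.1546, 0.2313]
tcp_rot: [0.005, 1.0, 0.0, 0.0]
ft_force: [0.7, 0.4, -0.0]
finger_gap: 0.0855
grasp_force: 0.0
time_s: 2.33
position: [0.4831, -0.1522, 0.2308]
tcp_rot: [0.005, 1.0, 0.001, -0.001]
ft_force: [-0.1, 0.1, -0.7]
finger_gap: 0.0854
grasp_force: 0.0
[ 0.48296563 -0.15156429  0.2309553 ] [ 4.22337844e-03  9.99990715e-01  6.21623318e-04 -5.89052664e-04]
```

View pics/w2.png

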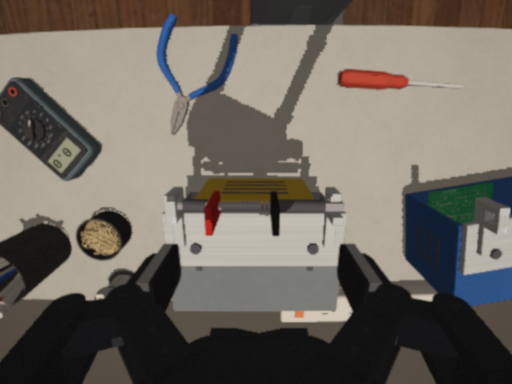

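```bash
python3 - <<'E'
from h import *
f=np.load('w2.npz');p=f['p'].astype(int)
def stats(n,m):
    V,U=np.nonzero(m); P=np.array([pt('w2',u,v) for u,v in zip(U,V)]); P=P[(P[:,2]>.145)&(P[:,2]<.185)]
    print(n,len(P),P[:,2].max().round(4)); Q=P[P[:,2]>P[:,2].max()-.006]; print(len(Q),np.percentile(Q,[2,50,98],axis=0).round(4).tolist())
w=np.zeros(p.shape[:2],bool);w[185:245,195:290]=1
stats('red',w&(p[...,0]>120)&(p[...,1]<70))
stats('black',w&(p.sum(2)<110))
# box back edge & rail of grey: top surface
P=np.array([pt('w2',u,v) for v in range(185,312) for u in range(170,345)])
for lo,hi in((.112,.1175),(.1175,.125),(.112,.125),(.12,.16)):
    Q=P[(P[:,2]>lo)&(P[:,2]<hi)]; print(lo,hi,len(Q),cv2.minAreaRect(Q[:,:2].astype(np.float32)*1000))
Q=P[(P[:,2]>.112)&(P[:,2]<.125)]
print(f['T'].round(3).tolist())
# rows
for v in range(186,310,4): print(v,[ (pt('w2',u,v)*1000).round(0).astype(int).tolist() for u in(176,190,325,335)])
E
```

```text
red 93 0.1777
93 [[0.4897, -0.194, 0.1746], [0.4965, -0.1917, 0.1762], [0.5025, -0.1893, 0.1775]]
black 437 0.1781
190 [[0.4801, -0.1902, 0.1728], [0.4882, -0.1387, 0.1764], [0.5022, -0.1357, 0.1776]]
0.112 0.1175 5355 ((555.2489624023438, -156.96810913085938), (190.25599670410156, 149.5030975341797), 89.59481048583984)
0.1175 0.125 5782 ((553.44677734375, -157.4460906982422), (187.3050079345703, 149.29725646972656), 89.3894271850586)
0.112 0.125 11137 ((554.443115234375, -156.8709716796875), (189.96701049804688, 151.21743774414062), 89.41336059570312)
0.12 0.16 11097 ((521.6551513671875, -153.9264678955078), (178.02255249023438, 85.83940887451172), 89.31278991699219)
[[0.009, 1.0, 0.0, 0.147], [0.954, -0.009, 0.299, -0.502], [0.299, -0.003, -0.954, 0.236], [0.0, 0.0, 0.0, 1.0]]
186 [[478, -233, 119], [510, -250, 2], [512, -57, 3], [512, -43, 2]]
190 [[478, -229, 133], [516, -250, 3], [484, -86, 118], [480, -79, 130]]
194 [[480, -227, 140], [520, -248, 11], [487, -86, 120], [481, -82, 139]]
198 [[483, -227, 141], [525, -248, 14], [491, -86, 122], [484, -82, 141]]
202 [[488, -228, 137
[... 1305 characters left out ...]
0, 117], [576, -69, 117]]
274 [[487, -194, 255], [579, -228, 118], [581, -79, 117], [581, -68, 117]]
278 [[490, -194, 255], [585, -229, 116], [586, -79, 117], [586, -68, 117]]
282 [[492, -195, 255], [589, -229, 118], [591, -79, 117], [591, -67, 117]]
286 [[493, -194, 257], [595, -230, 117], [596, -78, 117], [597, -67, 117]]
290 [[600, -246, 117], [601, -230, 116], [601, -78, 118], [602, -67, 117]]
294 [[605, -246, 117], [606, -231, 116], [607, -78, 117], [607, -66, 117]]
298 [[611, -247, 117], [611, -231, 117], [612, -77, 117], [613, -65, 117]]
302 [[616, -247, 118], [617, -232, 117], [618, -77, 117], [618, -65, 117]]
306 [[622, -248, 117], [622, -232, 117], [623, -76, 118], [624, -65, 117]]
```

w2 shows the red plate top at about (213,197) and the black at (275,197), grey cell's hook at right (335,200); hinge axis at x≈0.490, door middle y≈-0.1565.

```bash
python3 -m inch '[{"x":-0.7,"y":-0.6,"z":0,"rx":0,"ry":0,"rz":0,"grip":0},{"x":0,"y":0,"z":1.5,"rx":0,"ry":0,"rz":0,"grip":0},{"x":0,"y":0,"z":1.5,"rx":0,"ry":0,"rz":0,"grip":0},{"x":0,"y":0,"z":0,"rx":0,"ry":0,"rz":0,"grip":0},{"x":0,"y":0,"z":0,"rx":0,"ry":0,"rz":0,"grip":0},{"x":0,"y":0,"z":0,"rx":0,"ry":0,"rz":0,"grip":0}]'
```

```text
time_s: 3.12
position: [0.4909, -0.1588, 0.2017]
tcp_rot: [0.004, 1.0, -0.0, 0.0]
ft_force: [-0.1, -0.0, -0.4]
finger_gap: 0.0851
grasp_force: 0.0
```

```bash
python3 -m inch '[{"x":0,"y":0.1,"z":1.4,"rx":0,"ry":0,"rz":0,"grip":0},{"x":0,"y":0,"z":1.0,"rx":0,"ry":0,"rz":0,"grip":0},{"x":0,"y":0,"z":1.0,"rx":0,"ry":0,"rz":0,"grip":0},{"x":0,"y":0,"z":1.0,"rx":0,"ry":0,"rz":0,"grip":0},{"x":0,"y":0,"z":1.0,"rx":0,"ry":0,"rz":0,"grip":0},{"x":0,"y":0,"z":0,"rx":0,"ry":0,"rz":0,"grip":0},{"x":0,"y":0,"z":0,"rx":0,"ry":0,"rz":0,"grip":0},{"x":0,"y":0,"z":0,"rx":0,"ry":0,"rz":0,"grip":0}]'
```

```text
time_s: 4.12
position: [0.491, -0.1578, 0.1477]
tcp_rot: [0.004, 1.0, -0.0, 0.0]
ft_force: [-0.7, -0.1, -0.7]
finger_gap: 0.0854
grasp_force: 0.0
```

```bash
python3 -m inch '[{"x":0,"y":0,"z":0,"rx":0,"ry":0,"rz":0,"grip":0.2},{"x":0,"y":0,"z":0,"rx":0,"ry":0,"rz":0,"grip":0.3},{"x":0,"y":0,"z":0,"rx":0,"ry":0,"rz":0,"grip":0.4},{"x":0,"y":0,"z":0,"rx":0,"ry":0,"rz":0,"grip":0.4},{"x":0,"y":0,"z":0,"rx":0,"ry":0,"rz":0,"grip":0.4}]'; python3 -m inch '[{"x":0,"y":0,"z":0,"rx":0,"ry":0,"rz":0,"grip":0.5},{"x":0,"y":0,"z":0,"rx":0,"ry":0,"rz":0,"grip":0.52},{"x":0,"y":0,"z":0,"rx":0,"ry":0,"rz":0,"grip":0.52},{"x":0,"y":0,"z":0,"rx":0,"ry":0,"rz":0,"grip":0.52}]'
```

```text
time_s: 4.75
position: [0.4909, -0.1578, 0.1473]
tcp_rot: [0.004, 1.0, -0.0, 0.0]
ft_force: [0.4, -4.1, 2.1]
finger_gap: 0.0514
grasp_force: 4.8
time_s: 5.25
position: [0.4906, -0.1561, 0.1475]
tcp_rot: [0.005, 1.0, 0.001, 0.0]
ft_force: [1.0, 2.1, 6.0]
finger_gap: 0.0418
grasp_force: 42.4
```

```bash
python3 -m inch '[{"x":0,"y":0,"z":-0.3,"rx":0,"ry":0,"rz":0,"grip":0.52},{"x":0,"y":0,"z":-0.3,"rx":0,"ry":0,"rz":0,"grip":0.52},{"x":0,"y":0,"z":-0.4,"rx":0,"ry":0,"rz":0,"grip":0.52}]';  python3 -m inch '[{"x":0,"y":0,"z":-0.5,"rx":0,"ry":0,"rz":0,"grip":0.52},{"x":0,"y":0,"z":-0.8,"rx":0,"ry":0,"rz":0,"grip":0.52},{"x":0,"y":0,"z":-1,"rx":0,"ry":0,"rz":0,"grip":0.52},{"x":0,"y":0,"z":-1.4,"rx":0,"ry":0,"rz":0,"grip":0.52},{"x":0,"y":0,"z":-2,"rx":0,"ry":0,"rz":0,"grip":0.52},{"x":0,"y":0,"z":-2,"rx":0,"ry":0,"rz":0,"grip":0.52},{"x":0,"y":0,"z":0,"rx":0,"ry":0,"rz":0,"grip":0.52},{"x":0,"y":0,"z":0,"rx":0,"ry":0,"rz":0,"grip":0.52}]'
```

```text
time_s: 5.62
position: [0.49, -0.1575, 0.1569]
tcp_rot: [0.004, 1.0, 0.0, -0.001]
ft_force: [0.0, -0.3, -1.3]
finger_gap: 0.0415
grasp_force: 42.5
time_s: 6.62
position: [0.4903, -0.1575, 0.234]
tcp_rot: [0.004, 1.0, 0.0, -0.0]
ft_force: [-0.3, 0.4, -1.4]
finger_gap: 0.0417
grasp_force: 42.5
```

```bash
python3 -m inch '[{"x":1.5,"y":0,"z":0,"rx":0,"ry":0,"rz":0,"grip":0.52},{"x":2,"y":0,"z":0,"rx":0,"ry":0,"rz":0,"grip":0.52},{"x":1.5,"y":0,"z":0,"rx":0,"ry":0,"rz":0,"grip":0.52},{"x":0,"y":2,"z":0,"rx":0,"ry":0,"rz":0,"grip":0.52},{"x":0,"y":4,"z":0,"rx":0,"ry":0,"rz":0,"grip":0.52},{"x":0,"y":4,"z":0,"rx":0,"ry":0,"rz":0,"grip":0.52},{"x":0,"y":4,"z":0,"rx":0,"ry":0,"rz":0,"grip":0.52},{"x":0,"y":4,"z":0,"rx":0,"ry":0,"rz":0,"grip":0.52},{"x":0,"y":4,"z":0,"rx":0,"ry":0,"rz":0,"grip":0.52},{"x":0,"y":4,"z":0,"rx":0,"ry":0,"rz":0,"grip":0.52},{"x":0,"y":4,"z":0,"rx":0,"ry":0,"rz":0,"grip":0.52}]'
python3 -m inch '[{"x":0,"y":0,"z":0,"rx":0,"ry":0,"rz":-0.057,"grip":0.52},{"x":0,"y":0,"z":0,"rx":0,"ry":0,"rz":-0.057,"grip":0.52},{"x":0,"y":0,"z":0,"rx":0,"ry":0,"rz":-0.057,"grip":0.52},{"x":0,"y":0,"z":0,"rx":0,"ry":0,"rz":0,"grip":0.52},{"x":0,"y":0,"z":0,"rx":0,"ry":0,"rz":0,"grip":0.52},{"x":0,"y":0,"z":0,"rx":0,"ry":0,"rz":0,"grip":0.52}]'
python3 - <<'E'
from h import *
save('wrist','w3'); s=read_state(); print(s['position'],s['tcp_rot'])
P=np.array([pt('w3',u,v) for v in range(384) for u in range(512)]); np.save('P3.npy',P)
i=cv2.imread('pics/w3.png'); cv2.imwrite('pics/w3.png',cv2.resize(i,(768,576)))
E
```

```text
time_s: 8.0
position: [0.4424, 0.1435, 0.2345]
tcp_rot: [0.005, 1.0, 0.0, 0.0]
ft_force: [0.0, -0.4, -2.0]
finger_gap: 0.0418
grasp_force: 42.6
time_s: 8.75
position: [0.4432, 0.1426, 0.2343]
tcp_rot: [-0.081, 0.997, 0.0, 0.0]
ft_force: [-0.1, 0.7, -0.5]
finger_gap: 0.0417
grasp_force: 42.8
[0.44316567 0.14265865 0.23431455] [-8.07472678e-02  9.96734607e-01  5.17925753e-05  8.33135523e-06]
```

View pics/w3.png

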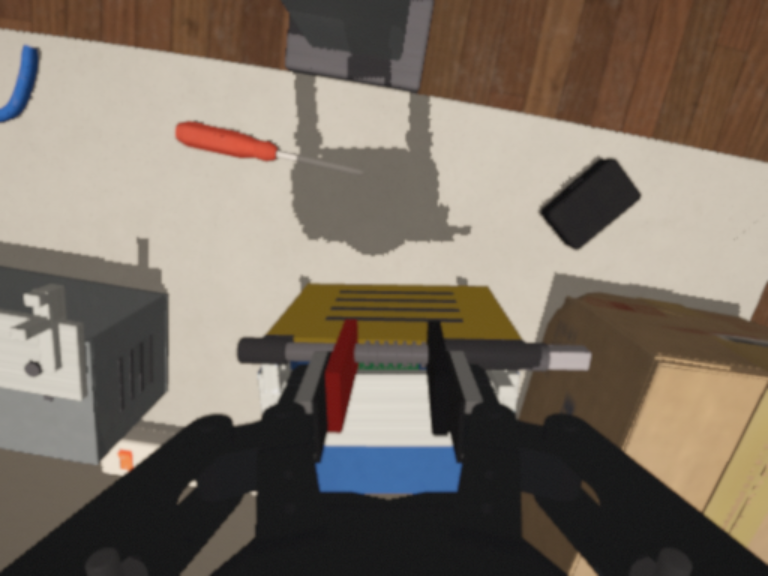

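w3 shows the door held with pin drawn: barrel from (240,350) to stub end (590,358), blue cell's brackets just peeping out at about (270,385) and (510,385).

```bash
python3 - <<'E'
from h import *
P=np.load('P3.npy').reshape(384,512,3); o=np.array([.5626,.1621]);a=.163
C=P.copy(); c,s=np.cos(a),np.sin(a); d=P[...,:2]-o; C[...,0]=d@[c,s]; C[...,1]=d@[-s,c]
C=(C*1000).round(0)
print('back edge/rail top rows')
for v in range(235,332,6): print(v,[C[v,u].astype(int).tolist() for u in(176,182,225,290,335,342)])
stub=C[228:250,372:396].reshape(-1,3); k=stub[:,2]>200; print('stub',np.percentile(stub[k],[2,50,98],axis=0))
b=C[224:244,158:196].reshape(-1,3); k=b[:,2]>200; print('barrel R',np.percentile(b[k],[2,50,98],axis=0))
b=C[224:244,325:360].reshape(-1,3); k=b[:,2]>200; print('barrel L',np.percentile(b[k],[2,50,98],axis=0))
b=C[193:222,215:310].reshape(-1,3); k=(b[:,2]>100)&(b[:,2]<230); A=np.c_[b[k][:,1:],np.ones(k.sum())]; print('panel x=..y+..z+',np.linalg.lstsq(A,b[k][:,0],rcond=None)[0], b[k][:,2].min(),b[k][:,2].max())
s=read_state(); t=s['position'][:2]-o; print('tcp cell',t@[c,np.sin(a)],t@[-np.sin(a),c])
# blue top in top0: y-extents in cell frame
Q=np.array([pt('top0',u,v) for v in range(140,222) for u in range(145,225)]); Q=Q[(Q[:,2]>.108)&(Q[:,2]<.16)]; d=Q[:,:2]-o; X=d@[c,np.sin(a)];Y=d@[-np.sin(a),c]
for lo in range(-100,60,8):
    k=(X*1000>lo)&(X*1000<lo+8); 
    if k.any(): print(lo,k.sum(),(Y[k].min()*1000).round(1),(Y[k].max()*1000).round(1),Q[k,2].max().round(3))
E
```

```text
back edge/rail top rows
235 [[-122, -51, 224], [-121, -48, 222], [-131, -18, 243], [-131, 18, 244], [-123, 48, 227], [-123, 52, 226]]
241 [[-117, -52, 224], [-117, -48, 223], [-132, -17, 251], [-131, 17, 250], [-119, 48, 227], [-119, 52, 227]]
247 [[-73, -77, 150], [-72, -72, 148], [-131, -16, 257], [-132, 16, 258], [-64, 78, 132], [-56, 90, 119]]
253 [[-66, -79, 149], [-66, -73, 149], [-129, -16, 259], [-130, 16, 260], [-64, 75, 146], [-52, 89, 125]]
259 [[-45, -87, 125], [-59, -73, 149], [-125, -16, 259], [-126, 16, 261], [-62, 73, 154], [-62, 79, 153]]
265 [[-38, -88, 125], [-38, -82, 125], [-122, -16, 259], [-123, 16, 260], [-43, 80, 133], [-38, 90, 126]]
271 [[-30, -89, 124], [-132, -32, 280], [-118, -16, 259], [-120, 16, 261], [-132, 33, 280], [-30, 91, 125]]
277 [[-132, -33, 284], [-133, -30, 285], [-115, -17, 259], [-117, 16, 262], [-132, 32, 284], [-131, 35, 283]]
283 [[-133, -31, 289], [-133, -29, 289], [-112, -17, 260], [-112, 17, 260], [-132, 31, 288], [-133, 33, 289]]
289 [[-132, -31, 292], [-132, -28, 292], [-8, -37, 125], [-108, 17, 260], [-132, 30, 292], [-132, 32, 29
[... 859 characters left out ...]
-51.5  222. ]
 [-115.   -40.   224. ]]
barrel L [[-125.   42.  206.]
 [-122.   53.  226.]
 [-118.   63.  229.]]
panel x=..y+..z+ [ 5.89361667e-03 -5.07774680e-02 -1.13561092e+02] 133.0 225.0
tcp cell -0.12100614538530442 0.00019804700417915336
-92 6 -76.7 78.5 0.139
-84 30 -79.5 78.8 0.148
-76 22 -79.0 78.0 0.15
-68 30 -79.3 78.8 0.154
-60 148 -92.8 91.3 0.154
-52 157 -92.9 92.2 0.132
-44 158 -93.6 91.6 0.133
-36 158 -94.0 92.7 0.13
-28 160 -94.2 91.9 0.131
-20 149 -94.6 92.3 0.127
-12 160 -94.5 91.5 0.126
-4 117 -94.6 92.3 0.127
4 144 -92.2 94.4 0.118
12 153 -93.0 94.6 0.119
20 149 -92.9 94.0 0.12
28 153 -93.7 93.7 0.118
36 148 -93.9 94.1 0.119
44 143 -94.5 94.7 0.121
52 44 -84.8 85.0 0.117
```

```bash
python3 - <<'E'
from h import *
P=np.load('P3.npy').reshape(384,512,3); o=np.array([.5626,.1621]);a=.163;c,s=np.cos(a),np.sin(a)
d=P[...,:2]-o;C=P.copy();C[...,0]=d@[c,s];C[...,1]=d@[-s,c];C*=1000
R=[]
for u in list(range(162,194,2))+list(range(318,360,2)):
    q=C[224:246,u];q=q[(q[:,2]>200)&(q[:,0]<-105)&(q[:,0]>-135)]
    t=q[q[:,2]>q[:,2].max()-2.5]; R.append((t[:,1].mean(),np.median(t[:,2]),t[:,0].mean(),q[:,0].min()))
R=np.array(R); print(R[::3].round(1)); 
for j in(1,2,3): print(np.polyfit(R[:,0],R[:,j],1))
# panel bottom edge: lowest z vs y
for u in range(205,320,12):
    q=C[185:225,u];k=(q[:,2]>90)&(q[:,0]>-140);print(u,q[k][q[k][:,2].argmin()].round(1))
E
```

```text
[[ -60.9  222.8 -120.  -125.7]
 [ -57.   223.  -120.2 -125.6]
 [ -53.2  222.5 -119.9 -125.9]
 [ -49.1  223.2 -120.3 -125.1]
 [ -45.4  223.1 -119.3 -125.3]
 [ -42.   221.4 -120.  -124.1]
 [  40.   227.  -119.7 -125.1]
 [  43.7  227.1 -120.  -125.5]
 [  47.4  227.1 -120.4 -125. ]
 [  51.1  227.4 -120.6 -125.1]
 [  54.7  227.6 -120.1 -124.9]
 [  58.5  227.8 -120.3 -125.4]
 [  62.1  228.2 -120.1 -125.3]]
[5.77843668e-02 2.26106150e+02]
[-4.23033202e-03 -1.20443193e+02]
[ 2.53521144e-03 -1.25404985e+02]
205 [-121.9  -52.3  121.8]
217 [-121.9  -40.5  121.9]
229 [-121.7  -28.7  121.1]
241 [-121.9  -16.8  121.9]
253 [-121.6   -5.   120.9]
265 [-121.7    6.8  121.3]
277 [-121.7   18.5  124.8]
289 [-121.5   30.2  124.2]
301 [-121.8   41.8  125.1]
313 [-121.4   53.8  123.8]
```

```bash
python3 -m inch '[{"x":0,"y":0,"z":0,"rx":0.042,"ry":0,"rz":0,"grip":0.52},{"x":0,"y":0,"z":2,"rx":0,"ry":0,"rz":0,"grip":0.52},{"x":0,"y":0,"z":2,"rx":0,"ry":0,"rz":0,"grip":0.52},{"x":0,"y":0,"z":2,"rx":0,"ry":0,"rz":0,"grip":0.52},{"x":0,"y":0,"z":1.4,"rx":0,"ry":0,"rz":0,"grip":0.52},{"x":0,"y":0,"z":0,"rx":0,"ry":0,"rz":0,"grip":0.52},{"x":0,"y":0,"z":0,"rx":0,"ry":0,"rz":0,"grip":0.52},{"x":0,"y":0,"z":0,"rx":0,"ry":0,"rz":0,"grip":0.52}]'
python3 - <<'E'
from h import *
save('wrist','w4'); s=read_state(); o=np.array([.5626,.1621]);a=.163;c,sn=np.cos(a),np.sin(a)
t=s['position'][:2]-o; print('tcp cell',t@[c,sn],t@[-sn,c],s['position'],s['ft_force'],s['tcp_rot'])
P=np.array([pt('w4',u,v) for v in range(384) for u in range(512)]).reshape(384,512,3)
d=P[...,:2]-o;C=P.copy();C[...,0]=d@[c,sn];C[...,1]=d@[-sn,c];C*=1000
R=[]
for u in list(range(162,194,2))+list(range(318,360,2))+list(range(366,396,4)):
    q=C[224:246,u];q=q[(q[:,2]>120)&(q[:,0]<-105)&(q[:,0]>-135)]
    if len(q)==0: continue
    t=q[q[:,2]>q[:,2].max()-2.5]; R.append((u,t[:,1].mean(),np.median(t[:,2]),t[:,0].mean(),q[:,0].min(),q[:,0].max()))
R=np.array(R); print(R[::2].round(1)); k=R[:,0]<361
for j in(2,3,4): print(np.polyfit(R[k,1],R[k,j],1))
# hook / eye areas
for v in range(225,275,4): print(v,[C[v,u].astype(int).tolist() for u in(170,176,182,340,346,352,358)])
E
```

```text
time_s: 9.8
position: [0.4445, 0.1399, 0.1612]
tcp_rot: [-0.081, 0.996, -0.021, 0.003]
ft_force: [-0.4, 0.2, -2.4]
finger_gap: 0.0416
grasp_force: 42.8
tcp cell -0.12029120322484718 -0.002741666342097337 [0.44434819 0.13987392 0.16109206] [-0.81767739 -0.18595986 -2.1473763 ] [-0.08100723  0.99649326 -0.02080105  0.00251503]
[[ 162.   -64.2  152.5 -119.2 -124.7 -114.3]
 [ 166.   -61.8  151.7 -119.3 -124.5 -114.5]
 [ 170.   -59.3  151.7 -118.4 -124.6 -114.8]
 [ 174.   -56.6  151.7 -119.4 -124.8 -114.8]
 [ 178.   -54.   152.  -119.8 -124.7 -115. ]
 [ 182.   -51.3  151.9 -119.6 -124.7 -114.9]
 [ 186.   -48.8  151.9 -119.4 -124.7 -113.6]
 [ 190.   -46.8  150.  -118.7 -124.8 -114.3]
 [ 318.    30.5  172.2 -126.4 -126.5 -118.1]
 [ 322.    36.7  151.6 -119.6 -124.9 -115. ]
 [ 326.    39.1  151.8 -119.1 -124.3 -115.4]
 [ 330.    41.6  152.  -118.9 -124.5 -115.4]
 [ 334.    44.1  151.9 -119.4 -124.9 -115.1]
 [ 338.    46.5  151.8 -118.9 -124.4 -115.8]
 [ 342.    49.   151.9 -119.3 -124.1 -115.5]
 [ 346.    51.4  152.  -119.4 -124.3 -115.6]
 [ 350.    53.9  152.1 -119.1 -123.9 -115.7]
 [ 354. 
[... 1167 characters left out ...]
31, 113, 2]]
253 [[-19, -123, 1], [-54, -91, 61], [-46, -90, 47], [-28, 90, 8], [-39, 91, 27], [-50, 91, 47], [-25, 114, 2]]
257 [[-14, -123, 2], [-53, -90, 66], [-43, -90, 50], [-22, 91, 7], [-35, 91, 29], [-47, 91, 48], [-53, 93, 60]]
261 [[-82, -73, 121], [-81, -69, 119], [-39, -90, 51], [-17, 91, 7], [-31, 91, 30], [-45, 90, 54], [-53, 91, 66]]
265 [[-81, -72, 126], [-79, -69, 122], [-35, -89, 53], [-12, 91, 9], [-27, 91, 32], [-41, 90, 55], [-82, 72, 121]]
269 [[-81, -70, 132], [-76, -69, 123], [-196, 4, 305], [-8, 91, 11], [-22, 91, 33], [-37, 90, 56], [-82, 70, 127]]
273 [[-79, -69, 133], [-73, -69, 124], [-131, -31, 209], [-131, 33, 207], [-21, 90, 39], [-33, 90, 57], [-80, 70, 128]]
```

```bash
python3 -m inch '[{"x":0,"y":0.3,"z":-0.15,"rx":0,"ry":0,"rz":0,"grip":0.52},{"x":-0.6,"y":0,"z":0,"rx":0,"ry":0,"rz":0,"grip":0.52},{"x":-0.7,"y":0,"z":0,"rx":0,"ry":0,"rz":0,"grip":0.52},{"x":-0.7,"y":0,"z":0,"rx":0,"ry":0,"rz":0,"grip":0.52},{"x":-0.7,"y":0,"z":0,"rx":0,"ry":0,"rz":0,"grip":0.52},{"x":-0.5,"y":0,"z":0,"rx":0,"ry":0,"rz":0,"grip":0.52},{"x":0,"y":0,"z":0,"rx":0,"ry":0,"rz":0,"grip":0.52},{"x":0,"y":0,"z":0,"rx":0,"ry":0,"rz":0,"grip":0.52}]'
cat > m.py <<'E'
from h import *
import sys
n=sys.argv[1]; save('wrist',n); s=read_state(); o=np.array([.5626,.1621]);a=.163;c,sn=np.cos(a),np.sin(a)
t=s['position'][:2]-o; print('tcp cell',(t@[c,sn]).round(4),(t@[-sn,c]).round(4),s['position'].round(4) if hasattr(s['position'],'round') else s['position'],np.round(s['ft_force'],1))
P=np.array([pt(n,u,v) for v in range(384) for u in range(512)]).reshape(384,512,3)
d=P[...,:2]-o;C=P.copy();C[...,0]=d@[c,sn];C[...,1]=d@[-sn,c];C*=1000
np.save('C.npy',C)
for v in(230,234,238,242): # barrel/stub/bracket profile along the row
    for lo,hi in((150,198),(316,410)):
        print(v,[f'{u}:'+','.join(str(int(round(x))) for x in C[v,u]) for u in range(lo,hi,4) if C[v,u,2]>90])
E
python3 m.py w5
```

```text
time_s: 10.85
position: [0.4746, 0.1479, 0.1616]
tcp_rot: [-0.081, 0.996, -0.021, 0.001]
ft_force: [-0.3, 0.8, -2.2]
finger_gap: 0.0419
grasp_force: 42.8
tcp cell -0.0892 0.0003 [0.4745 0.1479 0.1617] [-0.4 -0.6 -2.1]
230 ['150:-82,-79,131', '154:-82,-76,131', '158:-92,-64,151', '162:-92,-62,151', '166:-92,-59,151', '170:-92,-56,152', '174:-92,-54,151', '178:-92,-51,151', '182:-93,-48,152', '186:-92,-46,150', '190:-91,-44,148', '194:-92,-41,150']
230 ['316:-93,36,148', '320:-93,39,149', '324:-93,41,148', '328:-93,43,150', '332:-93,46,149', '336:-93,49,149', '340:-93,51,150', '344:-93,54,149', '348:-93,56,149', '352:-93,59,148', '356:-93,61,148', '360:-93,64,149', '364:-93,66,148', '368:-92,70,145', '372:-91,73,145', '376:-91,75,144', '380:-91,78,144', '384:-91,81,144']
234 ['150:-83,-76,138', '154:-83,-73,138', '158:-90,-64,152', '162:-89,-61,152', '166:-90,-59,153', '170:-89,-56,152', '174:-90,-54,152', '178:-90,-51,153', '182:-90,-48,153', '186:-90,-46,152', '190:-89,-44,150', '194:-89,-41,150']
234 ['316:-92,36,152', '320:-91,38,151', '324:-91,41,151', '328:-91,44,151', '332:-91,4
[... 754 characters left out ...]
:-89,68,152', '372:-89,71,150', '376:-89,73,151', '380:-89,76,151', '384:-89,78,151', '388:-89,80,152', '392:-89,84,151']
242 ['150:-82,-71,149', '154:-81,-70,147', '158:-79,-69,142', '162:-83,-63,150', '166:-83,-60,151', '170:-84,-57,152', '174:-83,-55,151', '178:-83,-52,150', '182:-84,-49,151', '186:-84,-46,152', '190:-83,-44,150']
242 ['316:-86,36,152', '320:-87,38,154', '324:-87,41,153', '328:-87,43,153', '332:-87,46,152', '336:-87,48,153', '340:-86,51,152', '344:-87,53,153', '348:-87,56,153', '352:-87,58,152', '356:-87,61,153', '360:-87,63,154', '364:-87,66,152', '368:-86,69,152', '372:-86,71,151', '376:-87,73,152', '380:-86,76,151', '384:-87,78,152', '388:-86,81,151', '392:-86,84,151']
```

View pics/w5.png

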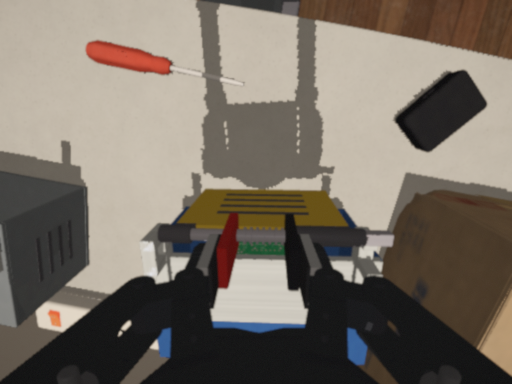

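Shows barrel end at (160,235) just inside the eye bracket (150,250), stub end (392,240) in line with the hook. Creep in.

```bash
python3 -m inch '[{"x":-0.4,"y":0,"z":0,"rx":0,"ry":0,"rz":0,"grip":0.52},{"x":-0.4,"y":0,"z":0,"rx":0,"ry":0,"rz":0,"grip":0.52},{"x":-0.4,"y":0,"z":0,"rx":0,"ry":0,"rz":0,"grip":0.52},{"x":0,"y":0,"z":0,"rx":0,"ry":0,"rz":0,"grip":0.52}]' | sed -n '2p;4p'
python3 -m inch '[{"x":-0.2,"y":0,"z":0,"rx":0,"ry":0,"rz":0,"grip":0.52},{"x":-0.2,"y":0,"z":0,"rx":0,"ry":0,"rz":0,"grip":0.52},{"x":0,"y":0,"z":0,"rx":0,"ry":0,"rz":0,"grip":0.52}]'| sed -n '2p;4p'
```

```text
position: [0.4872, 0.1499, 0.1617]
ft_force: [0.4, -0.3, -1.0]
position: [0.4909, 0.1505, 0.1618]
ft_force: [-0.3, 0.9, -1.3]
```

```bash
python3 -m inch '[{"x":-0.1,"y":0,"z":0,"rx":0,"ry":0,"rz":0,"grip":0.52},{"x":0,"y":0,"z":0,"rx":0,"ry":0,"rz":0,"grip":0.52}]' | sed -n '2p;4p'
python3 -m inch '[{"x":-0.1,"y":0,"z":0,"rx":0,"ry":0,"rz":0,"grip":0.52},{"x":0,"y":0,"z":0,"rx":0,"ry":0,"rz":0,"grip":0.52}]' | sed -n '2p;4p'
python3 -m inch '[{"x":-0.1,"y":0,"z":0,"rx":0,"ry":0,"rz":0,"grip":0.52},{"x":0,"y":0,"z":0,"rx":0,"ry":0,"rz":0,"grip":0.52}]' | sed -n '2p;4p'
```

```text
position: [0.4917, 0.1507, 0.1618]
ft_force: [0.6, -0.7, -1.9]
position: [0.4927, 0.1508, 0.1618]
ft_force: [0.2, 0.2, -2.0]
position: [0.4937, 0.151, 0.1617]
ft_force: [1.1, -0.8, -1.9]
```

```bash
python3 -m inch '[{"x":-0.1,"y":0,"z":0,"rx":0,"ry":0,"rz":0,"grip":0.52},{"x":0,"y":0,"z":0,"rx":0,"ry":0,"rz":0,"grip":0.52}]' | sed -n '2,4p'
python3 -m inch '[{"x":-0.1,"y":0,"z":0,"rx":0,"ry":0,"rz":0,"grip":0.52},{"x":0,"y":0,"z":0,"rx":0,"ry":0,"rz":0,"grip":0.52}]' | sed -n '2,4p'
```

```text
position: [0.494, 0.151, 0.1617]
tcp_rot: [-0.081, 0.996, -0.021, 0.001]
ft_force: [-1.2, -1.3, -0.0]
position: [0.4944, 0.1511, 0.1615]
tcp_rot: [-0.081, 0.996, -0.021, 0.0]
ft_force: [-4.0, -1.7, 0.7]
```

```bash
python3 m.py w6
```

```text
tcp cell -0.0691 0.0002 [0.4944 0.1511 0.1616] [-5.3 -0.4  0.2]
230 ['150:-71,-70,149', '154:-69,-69,146', '158:-72,-64,151', '162:-72,-62,151', '166:-72,-59,151', '170:-71,-57,149', '174:-72,-54,151', '178:-72,-51,150', '182:-72,-49,150', '186:-72,-46,150', '190:-71,-44,149', '194:-71,-41,149']
230 ['316:-74,36,150', '320:-73,38,150', '324:-73,41,149', '328:-73,44,149', '332:-73,46,149', '336:-74,48,151', '340:-73,51,148', '344:-74,53,150', '348:-73,56,148', '352:-73,58,149', '356:-74,61,149', '360:-74,63,150', '364:-73,66,148', '368:-72,70,145', '372:-71,73,144', '376:-72,75,145', '380:-72,77,146', '384:-72,80,146', '388:-72,83,144']
234 ['150:-68,-71,149', '154:-66,-70,146', '158:-69,-64,151', '162:-70,-61,152', '166:-69,-59,152', '170:-70,-56,153', '174:-70,-53,153', '178:-70,-51,153', '182:-69,-49,151', '186:-70,-46,151', '190:-69,-44,149', '194:-70,-41,151']
234 ['316:-71,36,152', '320:-72,38,152', '324:-72,41,152', '328:-71,43,151', '332:-71,46,151', '336:-72,48,152', '340:-72,50,152', '344:-72,53,152', '348:-71,56,150', '352:-72,58,152', '356:-72,61,151', '360:-71,63,151', '3
[... 654 characters left out ...]
-69,71,151', '376:-69,73,151', '380:-69,76,151', '384:-70,78,152', '388:-69,81,150', '392:-69,83,151']
242 ['150:-62,-71,149', '154:-62,-69,148', '158:-58,-70,141', '162:-63,-63,151', '166:-63,-60,150', '170:-63,-57,151', '174:-64,-54,152', '178:-63,-52,150', '182:-64,-49,151', '186:-64,-47,151', '190:-63,-44,150', '194:-50,-50,124']
242 ['316:-66,36,152', '320:-67,38,153', '324:-67,41,153', '328:-67,43,152', '332:-67,46,153', '336:-67,48,152', '340:-67,51,153', '344:-67,53,153', '348:-67,56,153', '352:-67,58,153', '356:-67,60,153', '360:-145,7,306', '364:-67,65,153', '368:-66,69,150', '372:-66,71,151', '376:-67,73,152', '380:-67,76,152', '384:-67,78,152', '388:-66,81,151', '392:-67,83,152']
```

Contact with the horn felt (−5 N) at axis ≈ −69; back off 2.8 mm to slot centre and lower.

```bash
python3 -m inch '[{"x":0.28,"y":0,"z":0,"rx":0,"ry":0,"rz":0,"grip":0.52},{"x":0,"y":0,"z":0,"rx":0,"ry":0,"rz":0,"grip":0.52}]' | sed -n '2,4p'
python3 -m inch '[{"x":0,"y":0.01,"z":0.2,"rx":0,"ry":0,"rz":0,"grip":0.52},{"x":0,"y":0.01,"z":0.2,"rx":0,"ry":0,"rz":0,"grip":0.52},{"x":0,"y":0,"z":0,"rx":0,"ry":0,"rz":0,"grip":0.52}]'| sed -n '2,4p'
python3 -m inch '[{"x":0,"y":0.01,"z":0.1,"rx":0,"ry":0,"rz":0,"grip":0.52},{"x":0,"y":0,"z":0.1,"rx":0,"ry":0,"rz":0,"grip":0.52},{"x":0,"y":0,"z":0,"rx":0,"ry":0,"rz":0,"grip":0.52}]'| sed -n '2,4p'
```

```text
position: [0.4938, 0.1511, 0.1619]
tcp_rot: [-0.081, 0.997, -0.021, 0.003]
ft_force: [-0.4, 0.4, -1.3]
position: [0.4931, 0.1509, 0.1575]
tcp_rot: [-0.081, 0.997, -0.021, 0.002]
ft_force: [-0.8, 0.5, -1.1]
position: [0.4928, 0.1509, 0.1557]
tcp_rot: [-0.081, 0.996, -0.021, 0.002]
ft_force: [-0.3, -0.3, -0.9]
```

```bash
python3 -m inch '[{"x":0,"y":0,"z":0.1,"rx":0,"ry":0,"rz":0,"grip":0.52},{"x":0,"y":0.01,"z":0.1,"rx":0,"ry":0,"rz":0,"grip":0.52},{"x":0,"y":0,"z":0,"rx":0,"ry":0,"rz":0,"grip":0.52}]'| sed -n '2,4p'
python3 -m inch '[{"x":0,"y":0,"z":0.1,"rx":0,"ry":0,"rz":0,"grip":0.52},{"x":0,"y":0,"z":0,"rx":0,"ry":0,"rz":0,"grip":0.52}]'| sed -n '2,4p'
python3 -m inch '[{"x":0,"y":0,"z":0.1,"rx":0,"ry":0,"rz":0,"grip":0.52},{"x":0,"y":0,"z":0,"rx":0,"ry":0,"rz":0,"grip":0.52}]'| sed -n '2,4p'
```

```text
position: [0.4927, 0.1509, 0.1536]
tcp_rot: [-0.081, 0.996, -0.021, 0.002]
ft_force: [0.2, 0.0, -1.4]
position: [0.4928, 0.1509, 0.1526]
tcp_rot: [-0.081, 0.996, -0.021, 0.002]
ft_force: [-0.2, -0.5, -1.1]
position: [0.4928, 0.1508, 0.1517]
tcp_rot: [-0.081, 0.996, -0.021, 0.002]
ft_force: [0.5, 0.4, -1.9]
```

```bash
for i in 1; do python3 -m inch '[{"x":0,"y":0,"z":0.06,"rx":0,"ry":0,"rz":0,"grip":0.52},{"x":0,"y":0,"z":0,"rx":0,"ry":0,"rz":0,"grip":0.52}]'| sed -n '2p;4p'; done
python3 -m inch '[{"x":0,"y":0,"z":0.06,"rx":0,"ry":0,"rz":0,"grip":0.52},{"x":0,"y":0,"z":0,"rx":0,"ry":0,"rz":0,"grip":0.52}]'| sed -n '2p;4p'
python3 -m inch '[{"x":0,"y":0,"z":0.05,"rx":0,"ry":0,"rz":0,"grip":0.52},{"x":0,"y":0,"z":0,"rx":0,"ry":0,"rz":0,"grip":0.52}]'| sed -n '2p;4p'
python3 m.py w7
```

```text
position: [0.4929, 0.1508, 0.1513]
ft_force: [0.2, -0.4, -0.7]
position: [0.493, 0.1508, 0.151]
ft_force: [-0.9, -1.5, 3.0]
position: [0.4931, 0.1507, 0.1507]
ft_force: [-1.2, -1.4, 5.6]
tcp cell -0.0704 0.0001 [0.4931 0.1507 0.1508] [-1.8 -1.3  6.5]
230 ['150:-69,-74,131', '154:-69,-71,133', '158:-68,-69,129', '162:-72,-63,138', '166:-73,-59,140', '170:-73,-57,140', '174:-73,-54,140', '178:-73,-52,139', '182:-73,-49,140', '186:-73,-47,138', '190:-72,-44,138', '194:-72,-42,137']
230 ['316:-74,36,139', '320:-74,38,138', '324:-74,41,138', '328:-75,43,139', '332:-74,46,138', '336:-74,48,138', '340:-74,51,138', '344:-74,54,138', '348:-74,56,138', '352:-74,59,138', '356:-74,61,138', '360:-74,64,137', '364:-74,66,137', '368:-73,70,134', '372:-76,70,140', '376:-76,73,140', '380:-76,74,141', '384:-76,77,140', '388:-76,80,140']
234 ['150:-66,-74,132', '154:-147,7,295', '158:-70,-65,140', '162:-71,-62,141', '166:-71,-59,141', '170:-71,-56,141', '174:-71,-54,141', '178:-71,-51,141', '182:-71,-49,141', '186:-71,-46,141', '190:-71,-44,140', '194:-70,-41,139']
234 ['316:-73,36,141', '320:-73,38,14
[... 823 characters left out ...]
-70,70,141', '376:-71,73,141', '380:-71,75,141', '384:-71,77,142', '388:-71,80,141', '392:-71,82,142']
242 ['150:-63,-72,138', '154:-63,-70,137', '158:-59,-70,131', '162:-64,-63,138', '166:-64,-61,139', '170:-64,-58,139', '174:-64,-55,138', '178:-65,-52,140', '182:-64,-50,139', '186:-65,-47,140', '190:-65,-44,139', '194:-57,-46,125']
242 ['316:-68,36,143', '320:-68,38,143', '324:-68,41,142', '328:-68,43,142', '332:-69,45,143', '336:-68,48,142', '340:-68,50,143', '344:-69,53,143', '348:-69,55,143', '352:-69,57,144', '356:-68,61,142', '360:-68,63,142', '364:-69,65,142', '368:-68,68,141', '372:-68,71,140', '376:-67,74,140', '380:-68,75,142', '384:-68,78,141', '388:-68,81,141', '392:-68,83,142']
```

```bash
python3 -m inch '[{"x":0,"y":0,"z":-0.03,"rx":0,"ry":0,"rz":0,"grip":0.5},{"x":0,"y":-0.1,"z":0.04,"rx":0,"ry":0,"rz":0,"grip":0.48},{"x":0,"y":0,"z":0,"rx":0,"ry":0,"rz":0,"grip":0.48}]'
python3 -m inch '[{"x":0,"y":-0.12,"z":0.05,"rx":0,"ry":0,"rz":0,"grip":0.45},{"x":0,"y":-0.12,"z":0.05,"rx":0,"ry":0,"rz":0,"grip":0.42},{"x":0,"y":0,"z":0,"rx":0,"ry":0,"rz":0,"grip":0.42}]'; python3 m.py w8 | grep -E "tcp|^23[48]"
```

```text
time_s: 16.12
position: [0.4932, 0.1502, 0.1501]
tcp_rot: [-0.081, 0.997, -0.02, 0.002]
ft_force: [-0.6, 0.6, 4.2]
finger_gap: 0.0445
grasp_force: 8.6
time_s: 16.5
position: [0.4936, 0.1481, 0.1491]
tcp_rot: [-0.081, 0.997, -0.02, 0.002]
ft_force: [-0.7, 3.2, 3.1]
finger_gap: 0.0494
grasp_force: 8.3
tcp cell -0.0704 -0.0027 [0.4936 0.148  0.1491] [-0.6  3.1  3.2]
234 ['150:-73,-70,144', '154:-67,-73,132', '158:-69,-68,137', '162:-72,-64,141', '166:-72,-61,141', '170:-72,-58,141', '174:-71,-56,140', '178:-72,-53,141', '182:-72,-51,141', '186:-72,-48,142', '190:-72,-46,140', '194:-71,-43,140']
234 ['316:-73,33,141', '320:-73,35,139', '324:-73,38,140', '328:-73,40,140', '332:-74,42,141', '336:-73,45,140', '340:-73,47,140', '344:-73,50,140', '348:-73,52,140', '352:-73,55,140', '356:-73,57,140', '360:-74,60,141', '364:-74,62,141', '368:-74,65,140', '372:-74,67,141', '376:-73,70,138', '380:-72,73,137', '384:-73,75,138', '388:-72,78,137', '392:-72,81,136', '396:-73,83,138']
238 ['150:-71,-70,145', '154:-64,-74,132', '158:-65,-70,133', '162:-69,-63,142', '166:-68,-61,140', '170:-69,-58,142', '174:-69,-56,141', '178:-69,-53,141', '182:-69,-51,142', '186:-69,-48,142', '190:-69,-46,141', '194:-69,-44,140']
238 ['316:-80,29,160', '320:-72,35,143', '324:-71,38,142', '328:-71,40,142', '332:-72,42,143', '336:-72,45,143', '340:-72,47,142', '344:-71,50,141', '348:-71,52,141', '352:-71,55,141', '356:-71,57,142', '360:-72,59,142', '364:-72,62,142', '368:-72,64,142', '372:-72,67,142', '376:-71,70,140', '380:-72,71,143', '384:-71,75,140', '388:-71,77,140', '392:-72,79,142', '396:-71,82,141', '400:-71,84,140']
```

```bash
python3 -m inch '[{"x":0,"y":-0.12,"z":0.05,"rx":0,"ry":0,"rz":0,"grip":0.39},{"x":0,"y":-0.12,"z":0.05,"rx":0,"ry":0,"rz":0,"grip":0.36},{"x":0,"y":0,"z":0,"rx":0,"ry":0,"rz":0,"grip":0.36}]'
python3 -m inch '[{"x":0,"y":-0.12,"z":0.05,"rx":0,"ry":0,"rz":0,"grip":0.33},{"x":0,"y":-0.12,"z":0.05,"rx":0,"ry":0,"rz":0,"grip":0.30},{"x":0,"y":0,"z":0,"rx":0,"ry":0,"rz":0,"grip":0.3}]'; python3 m.py w9 | grep -E "tcp|^23[48]"
```

```text
time_s: 16.92
position: [0.4938, 0.1452, 0.1482]
tcp_rot: [-0.081, 0.997, -0.021, 0.002]
ft_force: [-0.2, 3.9, 3.2]
finger_gap: 0.0549
grasp_force: 6.4
time_s: 17.3
position: [0.494, 0.1425, 0.1472]
tcp_rot: [-0.081, 0.996, -0.021, 0.002]
ft_force: [-1.0, 2.8, 3.0]
finger_gap: 0.0598
grasp_force: 4.6
tcp cell -0.0708 -0.0082 [0.494  0.1425 0.1472] [-0.4  2.7  2.7]
234 ['150:-77,-72,150', '154:-77,-70,149', '158:-74,-69,144', '162:-72,-69,140', '166:-72,-67,139', '170:-73,-63,140', '174:-73,-61,141', '178:-73,-58,141', '182:-73,-56,141', '186:-73,-53,140', '190:-73,-51,141', '194:-73,-48,141']
234 ['316:-74,27,139', '320:-75,29,140', '324:-74,32,139', '328:-75,34,140', '332:-75,36,141', '336:-75,39,140', '340:-75,41,140', '344:-75,44,140', '348:-74,47,139', '352:-74,49,138', '356:-75,51,139', '360:-74,54,139', '364:-74,56,139', '368:-74,59,139', '372:-74,62,137', '376:-75,64,139', '380:-74,66,138', '384:-73,70,135', '388:-75,70,140', '392:-75,73,140', '396:-75,76,139', '400:-75,77,140', '404:-73,83,134']
238 ['150:-73,-73,147', '154:-74,-70,150', '158:-72,-69,145', '162:-69,-69,139', '166:-70,-66,140', '170:-71,-63,142', '174:-71,-61,142', '178:-71,-58,142', '182:-71,-56,142', '186:-70,-53,141', '190:-71,-50,142', '194:-81,-42,161']
238 ['316:-82,23,160', '320:-81,26,159', '324:-81,28,159', '328:-72,34,141', '332:-73,36,141', '336:-72,39,140', '340:-72,41,141', '344:-73,44,141', '348:-73,46,141', '352:-73,48,142', '356:-73,51,141', '360:-72,54,141', '364:-73,56,142', '368:-74,58,143', '372:-73,60,142', '376:-73,63,141', '380:-73,65,141', '384:-73,68,141', '388:-73,71,140', '392:-73,73,141', '396:-73,75,140', '400:-73,78,141', '404:-73,80,141', '408:-73,83,141']
```

```bash
python3 -m inch '[{"x":0,"y":0,"z":0,"rx":0,"ry":0,"rz":0,"grip":0.25},{"x":0,"y":0,"z":0,"rx":0,"ry":0,"rz":0,"grip":0.15},{"x":0,"y":0,"z":0,"rx":0,"ry":0,"rz":0,"grip":0},{"x":0,"y":0,"z":0,"rx":0,"ry":0,"rz":0,"grip":0},{"x":0,"y":0,"z":0,"rx":0,"ry":0,"rz":0,"grip":0},{"x":0,"y":0,"z":0,"rx":0,"ry":0,"rz":0,"grip":0}]'; python3 -m inch '[{"x":0,"y":0,"z":-1,"rx":0,"ry":0,"rz":0,"grip":0},{"x":0,"y":0,"z":-2,"rx":0,"ry":0,"rz":0,"grip":0},{"x":0,"y":0,"z":-3,"rx":0,"ry":0,"rz":0,"grip":0},{"x":0,"y":0,"z":-3,"rx":0,"ry":0,"rz":0,"grip":0},{"x":0,"y":0,"z":0,"rx":0,"ry":0,"rz":0,"grip":0},{"x":0,"y":0,"z":0,"rx":0,"ry":0,"rz":0,"grip":0},{"x":0,"y":0,"z":0,"rx":0,"ry":0,"rz":0,"grip":0},{"x":0,"y":0,"z":0,"rx":0,"ry":0,"rz":0,"grip":0}]'
python3 -c "
from h import *
save('wrist','w10');i=cv2.imread('pics/w10.png')[150:350,100:420];cv2.imwrite('pics/w10c.png',cv2.resize(i,(800,500),interpolation=cv2.INTER_CUBIC))"; python3 m.py w11 >/dev/null; python3 - <<'E'
import numpy as np
C=np.load('C.npy')
for lo,hi in((-66,-50),(-50,-42),(42,50),(50,64),(71,79),(80.5,84),(-80,-71)):
    k=(C[...,1]>lo)&(C[...,1]<hi)&(C[...,2]>125)&(C[...,2]<160)&(C[...,0]>-85)&(C[...,0]<-55); q=C[k]
    if len(q): print(lo,hi,len(q),np.percentile(q,[5,50,95],axis=0).round(1).tolist())
k=(C[...,2]>158)&(C[...,2]<182)&(abs(C[...,1])<50)&(C[...,0]>-90)&(C[...,0]<-50);y=np.sort(C[k][:,1]);print(y[::max(1,len(y)//25)].round(1))
E
```

```text
time_s: 18.1
position: [0.4942, 0.1425, 0.1473]
tcp_rot: [-0.081, 0.996, -0.021, 0.002]
ft_force: [-0.4, 0.3, 0.1]
finger_gap: 0.0856
grasp_force: 0.0
time_s: 19.1
position: [0.4931, 0.1462, 0.2363]
tcp_rot: [-0.081, 0.996, -0.021, 0.001]
ft_force: [0.5, -0.6, 0.7]
finger_gap: 0.0853
grasp_force: 0.0
-66 -50 217 [[-75.0, -64.6, 125.3], [-70.5, -57.6, 140.5], [-56.1, -50.7, 142.5]]
-50 -42 101 [[-75.0, -49.8, 135.4], [-71.2, -46.8, 140.5], [-64.2, -43.6, 142.7]]
42 50 109 [[-74.8, 42.6, 130.7], [-70.4, 46.2, 141.5], [-60.1, 49.8, 143.0]]
50 64 194 [[-74.9, 50.9, 126.1], [-70.7, 57.1, 141.8], [-56.7, 63.4, 143.2]]
71 79 324 [[-82.4, 71.3, 131.9], [-69.5, 75.0, 140.8], [-57.8, 78.6, 153.4]]
80.5 84 38 [[-73.2, 80.8, 134.4], [-69.6, 82.1, 140.9], [-65.7, 83.5, 141.8]]
-80 -71 326 [[-82.9, -79.2, 132.7], [-72.6, -75.2, 148.9], [-57.9, -71.3, 150.2]]
[-37.4 -36.6 -36.  -35.4 -34.9 -34.2 -33.6 -33.  -32.5 -31.9 -31.6 -31.5
 -31.4 -31.3  16.6  16.7  17.1  17.7  18.3  18.8  19.3  19.9  20.5  21.1
  21.6  22.2]
```

View pics/w10c.png

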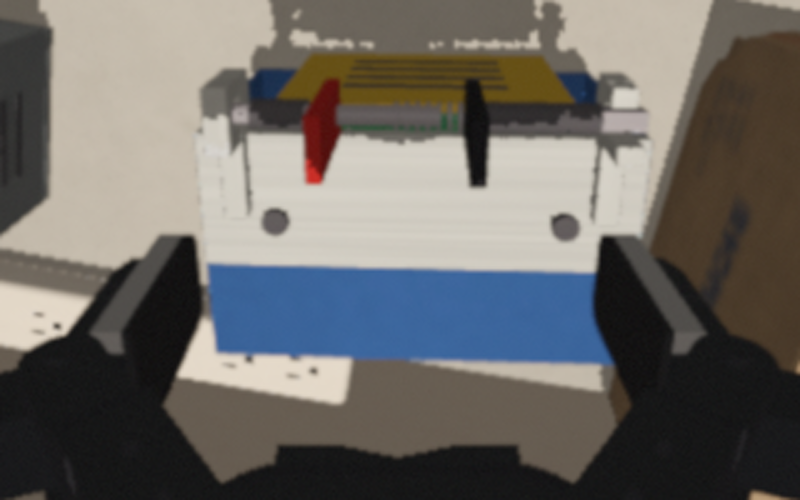

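The door hangs on the blue cell. The stub lies in the hook at (620,120) and the pin enters the eye at (240,112). The plates stand 59.6 mm apart, so the pin is fully out, and the barrel is level at seat height.

```bash
python3 -c "
from plant import ticket
print(ticket.job_done())"
```

```text
the job is handed in; nothing more can be done
None
```

The yellow door now hangs on the blue cell, stub home in the hook and pin sprung fully out into the eye; the gripper is clear and I handed the job in at about 19 s, though no verdict came back.

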